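# Tip a test plate up out of its stage and lay it on the drying rest

## Robot

A 7-joint arm with a two-finger parallel gripper is mounted at the origin on a cart in front of the work surface, level with it; the furniture and walls round the work are solid. World frame = base frame: x ahead of the robot, y to its left, z up, the work surface at z = 0. Lengths are in m, angles in rad, forces in N, time in s.
With the tool pointing down it reaches from about 0.35 to 0.9 m from the base axis. Payload 7.2 kg.
Tool frame: the origin (TCP) lies midway between the tips of the shut fingers; the grasp point (between the pads) lies 19 mm behind it; x points along the fingers, y is the direction in which the jaws open and shut, and the axes are right-handed (so a half turn about x gives the same grasp; the last joint's range is limited). The gripper opens to 88 mm and grips with 3 to 60 N. Pads are 20 mm wide; open, the fingers measure 115 mm over their backs; the gripper's body (75 mm by 178 mm) begins 61 mm behind the grasp point.
Start: joints at [1.237, 0.411, -0.013, 1.596, 0.006, 1.134, -0.082], TCP at [0.164, -0.603, 0.223] pointing down, gripper open.
Joint ranges: [-2.95, 2.95], [-0.29, 1.99], [-1.47, 1.44], [0.14, 2.54], [-1.03, 4.17], [0.13, 1.85], [-2.86, 2.86]. Speed limits (rad/s): [2.39, 2.39, 3.01, 3.01, 3.14, 3.14, 3.14].

## Interface

Orientations are given as a unit quaternion [x, y, z, w].
In Python, from plant import robot gives the robot as it stands. The module is installed in compiled form; this text tells all that it offers.
- The arm moves only by the shell command python3 -m handwheel 'ROWS' [FORCE]. ROWS is JSON, a list of rows, each a list of 3 entries, a list of its own where there are three numbers: the shift along the tool's x, y, z in cm, then the turn, a rotation vector about the tool's x, y, z in degrees, then the opening, from 0 (shut) to 1 (fully open). A call has 1 to 10 rows; each row is the pose to reach, as a shift and turn from the pose commanded when the call began, along the tool's axes at that moment; what a row does not reach only later rows make up. A row lasts 1/10 s, in which the tool goes at most 50 mm and 8.59 degrees, less where a joint would pass 70% of its speed; a pose out of reach is approached as far as the arm can. A call with a gripper value outside its range is refused whole. The fingers move at their own pace and stop on an object; FORCE is the grip in N (left out, the last holds). Time passes only in rows, so rows that repeat a pose let the fingers close. It gives the time, the measured TCP pose, the force and the opening at its end, in the units of the state.
- robot.get_state(): the state, without advancing time (a new reading comes with each control period).
- robot.snapshot(name): name is "scene" or "top" or "wrist"; returns (picture, depth): 420x560x3 uint8, blue, green, red; 420x560 float32, m along the optical axis (not along the pixel's ray), 0 where there is no reading.
- robot.camera_info(name): a dict with "fx", "fy", "cx", "cy" (pixels), "k1" (the pictures are not rectified: a ray, as slopes to the right and down, at radius r is drawn at 1 + k1 r^2 times it, then the intrinsics apply), "R" (3x3) and "t" (3): a world point X has camera coordinates R X + t. Camera axes: x right, y down, z forward; pixel columns grow to the right and rows downward; lengths in m; the calibration is good to about 2 mm. A picture is of the moment at which its call begins: read the wrist's pose just before it. camera_info takes no time and is no camera call; for the wrist camera it gives the pose at the moment of the call.
- robot.hand_in(): hands the job in, once; it reports no verdict.
The state is a dict: "time_s": time; "joint_pos": joint angles; "joint_velocities": joint speeds; "joint_efforts": joint torques, N m; "ee_pos": TCP position; "tcp_rot": TCP orientation; "wrist_force": force on the tool from outside, world axes, zero at the start; "moment": the same for the moment, N m; "finger_gap": finger opening in m.
Only numpy, scipy, OpenCV 4.12 (cv2) and the standard library are available. Lean on these libraries where they do the work, as an engineer would, in place of code of your own. Each camera call takes 0.05 s, during which the arm holds its last target.

## Task

The white test plate lies flush in the stage under the inspection lamp: press down its free end, the one away from the lamp, until the cradle is fully tipped and the banded end stands up, then take the plate by the edges of its raised end, reaching in at a slant so that nothing bumps the lamp. Set it down gently, face up, lengthwise and centred on the two green rails of the drying rest, and let go; do not drop it and leave the other things on the bench where they are.

Things in the scene. Friction and masses are not known exactly. Their poses are not given: they have to be found in the camera images.
- plate: loose flat white test plate, 90 (x) x 52 (y) x 5 (z) mm, 40-85 g, six blue rings and, at its +x (lamp) end, a blue band on its upper face. Origin: centre of its underside. At the start level on the cradle, x axis as the stage's, ends at x = -30 (free end) and +60 mm from the hinge line, upper face at z = 53 mm, flush with the stage's cheeks, so its sides cannot be gripped
- stand: fixed tip-up stage. Origin: on the bench under the middle of the hinge line; x runs along the plate towards the lamp, roughly to the left seen from the robot (yaw 1.3 to 1.85), z up. Grey base 84 mm wide, x = -50 to 140 mm. Two dark cheeks 53 mm high, 7 mm thick, inner faces at y = +-29 mm, flank the plate from x = -34 to 69 mm; a wall as high closes the lamp end at x = 63.5 mm; the free (-x) end is open
- cradle (a joint): angle in rad of the aluminium cradle under the plate: 0 level, 0.70 at its stop (lamp end up). Its hinge is stiff (0.09 N m: about 5 N pressed on the plate at x = -20 mm) and stays where it is left. 36 mm wide, x = -30 to 30 mm, with a toe at the free end that stops the plate sliding off
- lamp: white flat lamp head on a post, fixed to the stage, same origin and axes. Head x = 32 to 137 mm, y = +-60 mm, z = 195 to 214 mm, above the plate's banded end; post 14 mm thick at x = 128 mm. A gripper pointing straight down at the raised end strikes it; one leaning back towards the stage's free (-x) end by 30 to 40 degrees clears it
- rest: fixed drying rest. Origin: on the bench under its middle; x along its rails (yaw within 0.35 of the robot's x). White base 130 x 70 x 8 mm; two green rails 120 mm long, 5 mm wide, centred at y = +-15 mm, tops at z = 44 mm, the highest part: a plate lying on them has its underside at z = 44 mm and room for fingers outside the rails
- hinge (a point): middle of the cradle's hinge line, 42 mm above the bench; the line runs along the stage's y. The plate's underside lies 6 mm above it. With the cradle at 0.70, a plate point that lay at (x, z) from this line is at (0.765 x - 0.644 z, 0.644 x + 0.765 z)
- red_cup: bystander: specimen cup with red lid, 65 mm wide, 74 mm high; origin under its middle
- blue_marker: bystander: white marker with blue cap, lying along its y, 132 mm long, 13 mm high; origin under its middle
- forceps: bystander: steel forceps, lying along its y, 128 mm long, 10 mm high; origin under its middle
- slide_box: bystander: blue slide box, 40 x 101 x 32 mm; origin under its middle
Things that resemble listed ones, but are neither listed nor needed, are in the scene too. What is meant by the rest is not orange, and is the larger of those in its own colour.

How it is judged:
By the outcome, as a careful person would: the job done as asked, in the order asked, and still so for the second after the job is handed in, with the robot touching nothing.
It also fails if it takes over 67 s, if anything falls off the work surface, if the arm or the gripper's body presses on something with over 40 N, if the wrist force passes 120 N, or if a joint passes its speed limit or range.

## Working session

There is one attempt and no reset: what is moved stays moved. The work goes in short steps, Python scripts to look and compute and a shell command to move; the robot and the scene stay as the last step left them, time stands still between calls to the robot, and variables do not carry over. Pictures are saved under pics/ and viewed, and the job is handed in when it is done.

```bash
mkdir -p pics; ls; cat > h.py <<'E'
import numpy as np, cv2, json
from plant import robot
def snap(n,f):
    ci=robot.camera_info(n); im,d=robot.snapshot(n)
    cv2.imwrite('pics/'+f+'.png',im); np.savez('pics/'+f+'.npz',im=im,d=d,**{k:np.array(v) for k,v in ci.items()})
    return im,d,ci
def load(f): 
    z=np.load('pics/'+f+'.npz'); return z['im'],z['d'],z
def ray(ci,u,v):
    K=np.array([[ci['fx'],0,ci['cx']],[0,ci['fy'],ci['cy']],[0,0,1]],float)
    p=np.array(np.stack([np.ravel(u),np.ravel(v)],1),float).reshape(-1,1,2)
    q=cv2.undistortPoints(p,K,np.array([float(ci['k1']),0,0,0,0])).reshape(-1,2)
    return np.c_[q,np.ones(len(q))]
def onplane(ci,u,v,z):
    R=np.array(ci['R']);t=np.array(ci['t']);r=ray(ci,u,v)@R; c=-R.T@t
    s=(z-c[2])/r[:,2]; return c+r*s[:,None]
def pts(ci,d):
    v,u=np.mgrid[:d.shape[0],:d.shape[1]]; r=ray(ci,u,v)*d.reshape(-1,1)
    return ((r-np.array(ci['t']))@np.array(ci['R'])).reshape(d.shape+(3,))
E
python3 - <<'E'
from h import *
for n in('scene','top','wrist'):
    im,d,ci=snap(n,n+'0'); print(n,ci)
print(robot.get_state())
E
```

```text
pics
scene {'fx': 428.5979414382898, 'fy': 428.5979414382898, 'cx': 273.80683350368474, 'cy': 208.8290631114614, 'k1': -0.06339390290982759, 'R': array([[-0.68231753, -0.73099257, -0.00962574],
       [-0.45429897,  0.43429066, -0.77782007],
       [ 0.57276106, -0.52634731, -0.6284133 ]]), 't': array([0.40781949, 0.25489576, 1.04934404])}
top {'fx': 412.376692316972, 'fy': 412.376692316972, 'cx': 274.41907345173644, 'cy': 203.0345822558713, 'k1': -0.07053300247344263, 'R': array([[ 0.24742733, -0.96889636, -0.0044223 ],
       [-0.93261815, -0.23692057, -0.2721985 ],
       [ 0.2626844 ,  0.07147367, -0.96223096]]), 't': array([-0.0629788 ,  0.52573144,  1.25757215])}
wrist {'fx': 369.29656703009107, 'fy': 369.29656703009107, 'cx': 283.019873219522, 'cy': 206.52316579535525, 'k1': 0.03343914814064008, 'R': array([[ 0.26237438, -0.96496447, -0.00180278],
       [-0.92129178, -0.25105456,  0.29697317],
       [-0.28702115, -0.07625727, -0.95488412]]), 't': array([-0.62421834, -0.0351978 ,  0.39100963])}
{'time_s': 0.15, 'joint_pos': array([ 1.23678844,  0.41173167, -0.01268055,  1.5968127 ,  0.00557839,
        1.13430414, -0.08219526]), 'joint_velocities': array([-0.00011264, -0.00087784, -0.00097596, -0.00422283, -0.00108056,
        0.00037295, -0.00049059]), 'joint_efforts': array([ 1.62168424e-03, -5.88329172e+01,  6.42436557e-01, -2.91291046e+01,
       -5.37206547e-02,  1.57316867e-02,  8.27538247e-05]), 'ee_pos': array([ 0.16403979, -0.60270149,  0.22200876]), 'tcp_rot': array([-0.70078687, -0.0941206 ,  0.70095577, -0.09327423]), 'wrist_force': array([-0.60525942, -0.43581133,  0.63724631]), 'moment': array([-0.00520862,  0.00396103, -0.02155476]), 'finger_gap': 0.08781333046794687}
```

View pics/scene0.png

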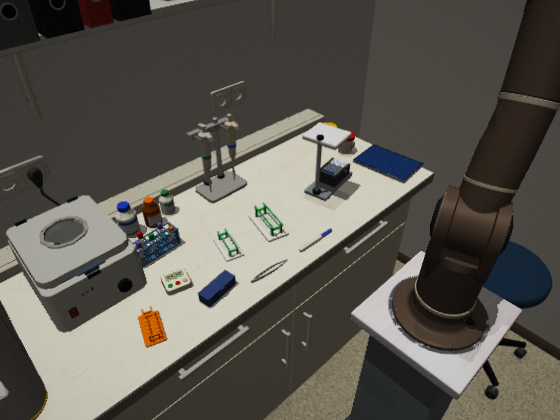

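View pics/top0.png

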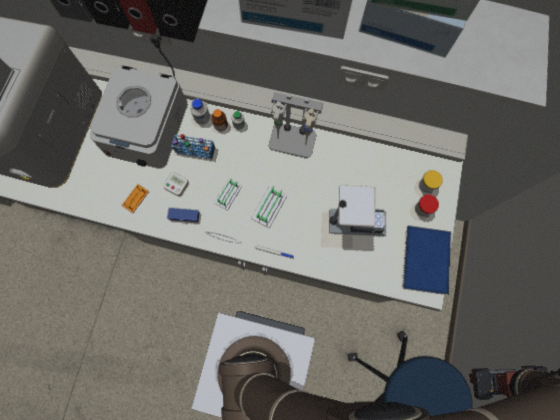

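```bash
python3 - <<'E'
from h import *
im,d,ci=load('top0')
cv2.imwrite('pics/top0z.png',cv2.resize(im[60:360,100:500],None,fx=2,fy=2,interpolation=cv2.INTER_CUBIC))
E
```

```text
(no output)
```

View pics/top0z.png

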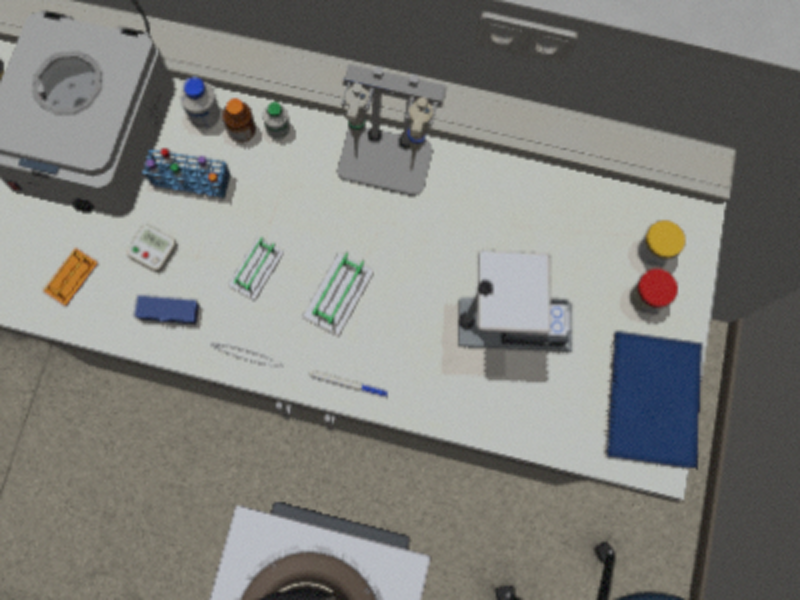

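The top view shows the stage with its lamp on the right (lamp head px ~(357,207)). The larger green rest is in the middle at (268,206), with the small green and the orange decoys to its left.

```bash
python3 - <<'E'
from h import *
for n in('top0','scene0'):
    im,d,ci=load(n); P=pts(ci,d); 
    m=((P[...,2]>0.2)&(P[...,2]<0.228)&(P[...,0]>0.3)&(P[...,0]<0.7)&(P[...,1]<0)&(P[...,1]>-.4)&(im.min(2)>120)).astype(np.uint8)
    c=max(cv2.findContours(m,0,2)[0],key=cv2.contourArea)
    X=onplane(ci,c[:,0,0],c[:,0,1],.214)[:,:2].astype(np.float32)
    print(n,'lamp',m.sum(),cv2.minAreaRect(X*1000))
    print(' bench z',np.median(P[...,2][(abs(P[...,2])<.02)&(P[...,0]>.4)&(P[...,0]<.7)]))
    hsv=cv2.cvtColor(im,cv2.COLOR_BGR2HSV)
    g=cv2.inRange(hsv,(45,80,60),(85,255,255))
    nn,l,st,ce=cv2.connectedComponentsWithStats(cv2.morphologyEx(g,cv2.MORPH_CLOSE,np.ones((9,9))))
    for i in range(1,nn):
        if st[i,4]>60:
            v,u=np.nonzero((l==i)&(g>0)); X=onplane(ci,u,v,.044)[:,:2]
            print(' green',st[i],X.mean(0),cv2.minAreaRect((X*1000).astype(np.float32)),np.percentile(P[v,u,2],[10,50,95]))
    b=cv2.inRange(hsv,(100,40,90),(125,255,255)); b[:, :]=b*(((P[...,2]>.04)&(P[...,2]<.07)))
    v,u=np.nonzero(b)
    X=onplane(ci,u,v,.053); k=(X[:,1]<-.05)&(X[:,1]>-.5)&(X[:,0]<.8); print(' blue',k.sum(),X[k].min(0),X[k].max(0),X[k].mean(0))
E
```

```text
top0 lamp 1351 ((538.4322509765625, -172.39866638183594), (116.85000610351562, 102.04395294189453), 11.853584289550781)
 bench z 0.0014258421411016142
 green [217 179  20  26 167] [0.53607352 0.23288403] ((532.8175048828125, 234.89987182617188), (25.707603454589844, 86.81676483154297), 75.24459075927734) [0.02650895 0.03265181 0.03696105]
 green [256 187  26  35 333] [0.52264006 0.08909377] ((525.62744140625, 88.64990234375), (34.70270538330078, 116.62466430664062), 75.97238159179688) [0.03179038 0.04301619 0.04850813]
 blue 50 [ 0.53811132 -0.28211559  0.053     ] [ 0.5817206  -0.25757666  0.053     ] [ 0.56029067 -0.26991633  0.053     ]
scene0 lamp 599 ((538.7223510742188, -166.56283569335938), (117.51451110839844, 112.06045532226562), 11.36622142791748)
 bench z 0.002478144837265283
 green [255 203  28  31 366] [0.51981946 0.09287842] ((520.5430297851562, 97.94342041015625), (50.1025276184082, 138.3622589111328), 75.99713134765625) [0.0292882  0.04459918 0.04829546]
 green [218 229  20  26 223] [0.52421724 0.24505585] ((523.8358764648438, 246.31741333007812), (32.7858772277832, 98.33525848388672), 75.9068603515625) [0.0163893  0.0345397  0.03885827]
 blue 60 [ 0.53030112 -0.2827742   0.053     ] [ 0.5813365  -0.20723601  0.053     ] [ 0.55497451 -0.24115423  0.053     ]
```

```bash
cat >> h.py <<'E'
from scipy.spatial.transform import Rotation as Ro
def cur():
    s=robot.get_state(); return np.array(s['ee_pos']),Ro.from_quat(s['tcp_rot']),s
def go(p,R):
    """shift/turn rows from the current pose to (p,R)"""
    p0,R0,s=cur(); d=R0.inv().apply(np.array(p)-p0)*100; r=(R0.inv()*R).as_rotvec(degrees=True)
    print('shift cm',d.round(2),'turn deg',r.round(2),'| norm',np.linalg.norm(d).round(1),np.linalg.norm(r).round(1))
def tool(yaw,lean,flip=False):
    """tool x = approach leaned by lean(deg) towards -x of a frame with that yaw; tool y = +-frame y"""
    c,s=np.cos(yaw),np.sin(yaw); ex=np.array([c,s,0]);ey=np.array([-s,c,0]);ez=np.array([0,0,1.])
    a=np.radians(lean); tx=np.sin(a)*ex-np.cos(a)*ez; ty=-ey if flip else ey
    return Ro.from_matrix(np.c_[tx,ty,np.cross(tx,ty)])
def st():
    p,R,s=cur(); print('t',round(s['time_s'],2),'p',p.round(4),'F',s['wrist_force'].round(1),'gap',round(s['finger_gap'],4),'q',s['joint_pos'].round(2))
    print(R.as_matrix().round(3))
E
python3 - <<'E'
from h import *
st()
im,d,ci=load('wrist0'); p,R,s=cur(); Rc=ci['R'];c=-Rc.T@ci['t']
print('cam in tool',R.inv().apply(c-p),'cam axes in tool',(R.as_matrix().T@Rc.T).round(3))
h=np.array([.5557,-.2547,.042]);yaw=1.775
ex=np.array([np.cos(yaw),np.sin(yaw),0])
for f in(0,1):
    T=tool(yaw,30,f); print(T.as_matrix().round(2)); go(h+ex*(-.10)+[0,0,.16],T)
E
```

```text
t 0.15 p [ 0.164  -0.6027  0.222 ] F [-0.6 -0.4  0.6] gap 0.0878 q [ 1.24  0.41 -0.01  1.6   0.01  1.13 -0.08]
[[-0.     0.263 -0.965]
 [ 0.001 -0.965 -0.263]
 [-1.    -0.001  0.   ]]
cam in tool [-1.60694290e-01  1.13159197e-04 -8.23378865e-02] cam axes in tool [[ 0.001 -0.297  0.955]
 [ 1.    -0.    -0.001]
 [ 0.     0.955  0.297]]
[[-0.1  -0.98 -0.18]
 [ 0.49 -0.2   0.85]
 [-0.87  0.    0.5 ]]
shift cm [  2.01 -13.31 -46.32] turn deg [ 91.18 -22.91 -24.38] | norm 48.2 97.1
[[-0.1   0.98  0.18]
 [ 0.49  0.2  -0.85]
 [-0.87  0.   -0.5 ]]
shift cm [  2.01 -13.31 -46.32] turn deg [-84.34  23.98 -22.54] | norm 48.2 90.5
```

View pics/wrist0.png

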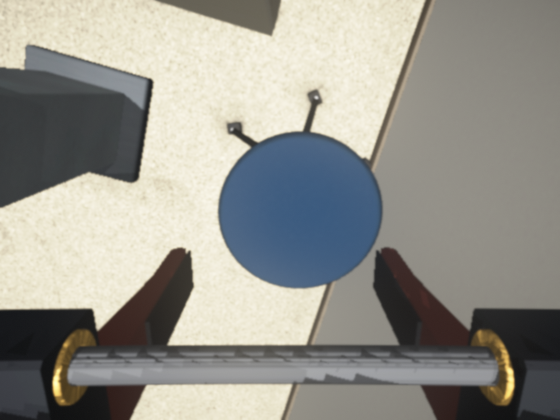

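```bash
python3 -m handwheel '[[[-3,-1.5,-5],[9,-2,-2],1],[[-3,-3,-10],[18,-5,-5],1],[[-3,-4,-15],[27,-7,-7],1],[[-3,-5.5,-20],[36,-9,-10],1],[[-3,-7,-25],[46,-11.5,-12],1],[[-3,-8.5,-30],[55,-14,-15],1],[[-2,-10,-35],[64,-16,-17],1],[[-1,-11.5,-40],[73,-18,-20],1],[[1,-13.3,-46.3],[82,-20.5,-22],1],[[2,-13.3,-46.3],[91.2,-22.9,-24.4],1]]'; python3 - <<'E'
from h import *
st()
E
```

```text
time_s: 1.15
ee_pos: [0.5786, -0.3516, 0.2028]
tcp_rot: [-0.447, 0.273, 0.702, 0.483]
wrist_force: [-0.4, -0.7, -0.2]
finger_gap: 0.0877
t 1.15 p [ 0.5786 -0.3516  0.2028] F [-0.4 -0.7 -0.2] gap 0.0877 q [ 0.55  0.78  0.13  1.12 -0.36  1.65 -2.02]
[[-0.134 -0.922 -0.363]
 [ 0.435 -0.384  0.815]
 [-0.891 -0.049  0.452]]
```

```bash
python3 - <<'E'
from h import *
h=np.array([.5557,-.2547,.042]);yaw=1.775
ex=np.array([np.cos(yaw),np.sin(yaw),0])
go(h+ex*(-.10)+[0,0,.16],tool(yaw,30))
E
python3 -m handwheel '[[[0,0,0],[8,0,0],1],[[0,0,0],[12,0,0],1]]' ; python3 - <<'E'
from h import *
snap('wrist','w1');snap('top','top1'); st()
h=np.array([.5557,-.2547,.042]);yaw=1.775
ex=np.array([np.cos(yaw),np.sin(yaw),0])
go(h+ex*(-.10)+[0,0,.16],tool(yaw,30))
E
```

```text
shift cm [ 0.06  0.28 -0.03] turn deg [10.89 -2.81 -2.75] | norm 0.3 11.6
time_s: 1.35
ee_pos: [0.5766, -0.3513, 0.2]
tcp_rot: [-0.392, 0.345, 0.671, 0.526]
wrist_force: [-0.7, -0.7, 0.7]
finger_gap: 0.0879
t 1.45 p [ 0.576  -0.3527  0.2016] F [-0.1  0.5  0.2] gap 0.0877 q [ 0.53  0.78  0.18  1.12 -0.38  1.65 -2.21]
[[-0.137 -0.977 -0.166]
 [ 0.434 -0.21   0.876]
 [-0.891  0.048  0.452]]
shift cm [-0.04  0.01  0.02] turn deg [-0.93 -3.08 -2.62] | norm 0.0 4.1
```

View pics/w1.png

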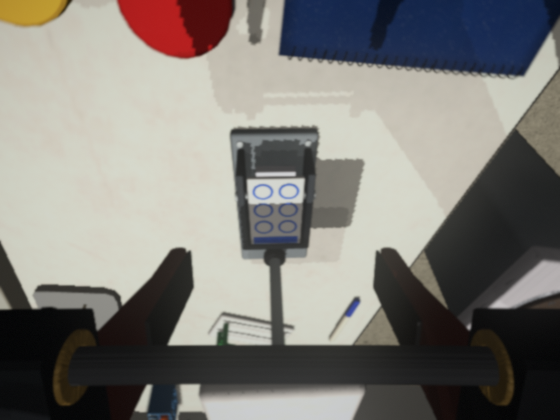

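```bash
python3 - <<'E'
from h import *
im,d,ci=load('w1')
cv2.imwrite('pics/w1z.png',cv2.resize(im[110:270,200:360],None,fx=3.7,fy=3.7,interpolation=cv2.INTER_CUBIC))
P=pts(ci,d); hsv=cv2.cvtColor(im,cv2.COLOR_BGR2HSV)
b=cv2.inRange(hsv,(105,90,30),(130,255,255)); 
n,l,s,c=cv2.connectedComponentsWithStats(b)
for i in range(1,n):
    x,y,w,h,a=s[i]
    if a>15 and 230<x<320 and 170<y<260: 
        cc=[x+w/2-.5,y+h/2-.5]; print(s[i],onplane(ci,*cc,.053).round(4), np.median(P[...,2][l==i]).round(4))
r=cv2.inRange(hsv,(0,150,80),(8,255,255)); v,u=np.nonzero(r[:80,:260]); print('red',np.median(P[v,u],0),P[v,u].min(0),P[v,u].max(0))
r=cv2.inRange(hsv,(18,120,80),(32,255,255)); v,u=np.nonzero(r[:80,:260]); print('yel',np.median(P[v,u],0),P[v,u].min(0),P[v,u].max(0))
E
```

```text
[264 185   9  12  18] [[ 0.5668 -0.2722  0.053 ]] 0.052
[287 184  12  10  21] [[ 0.5451 -0.2783  0.053 ]] 0.0521
[254 237  43   6 232] [[ 0.5472 -0.2057  0.053 ]] 0.0522
red [ 0.64845283 -0.40783871  0.07215517] [ 0.61288135 -0.49372058  0.06950165] [ 0.67800694 -0.38933925  0.30564312]
yel [ 0.72502811 -0.39925201  0.07225351] [ 0.61288135 -0.49372058  0.06811219] [ 0.74149434 -0.38990134  0.30564312]
```

View pics/w1z.png

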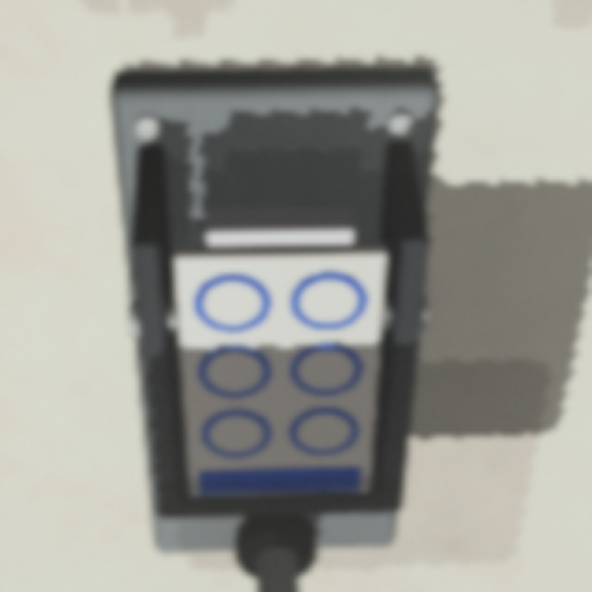

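```bash
python3 - <<'E'
from h import *
im,d,ci=load('w1')
c=np.array([(173,254),(390,250),(372,490),(183,495)])/3.7+[200,110]-.4
X=onplane(ci,c[:,0],c[:,1],.053); print(X.round(4))
print('len',np.linalg.norm(X[0]-X[3]),np.linalg.norm(X[1]-X[2]),'wid',np.linalg.norm(X[0]-X[1]),np.linalg.norm(X[2]-X[3]))
v=(X[3]+X[2]-X[0]-X[1])/2; w=X[0]+X[3]-X[1]-X[2]; yaw=np.arctan2(v[1],v[0]); print('yaw',yaw,np.arctan2(w[1],w[0])+0*np.pi/2, 'ctr',X.mean(0))
ex=np.array([np.cos(yaw),np.sin(yaw),0]); print('hinge',X.mean(0)-.015*ex)
# mask refine for side edges/cheeks: base outline at z?
P=pts(ci,d)
for z0,z1 in((.049,.058),):
    m=((P[...,2]>z0)&(P[...,2]<z1)&(P[...,0]>.48)&(P[...,0]<.63)&(P[...,1]>-.31)&(P[...,1]<-.15))
    Q=P[m][:,:2]; print(m.sum(),cv2.minAreaRect((Q*1000).astype(np.float32)))
im,d,ci=load('top1'); hsv=cv2.cvtColor(im,cv2.COLOR_BGR2HSV)
r=cv2.inRange(hsv,(0,150,80),(8,255,255))[:,400:460]; v,u=np.nonzero(r); print(len(u),onplane(ci,u+400,v,.074).mean(0))
E
```

```text
[[ 0.5883 -0.2834  0.053 ]
 [ 0.5371 -0.2933  0.053 ]
 [ 0.52   -0.2056  0.053 ]
 [ 0.573  -0.1954  0.053 ]]
len 0.0892531867730419 0.08930613325047693 wid 0.052152390828071826 0.05403174108181067
yaw 1.7534498490693915 0.19061180941403819 ctr [ 0.55462013 -0.24442464  0.053     ]
hinge [ 0.55734472 -0.25917512  0.053     ]
5124 ((553.6758422851562, -240.509765625), (73.08903503417969, 106.23196411132812), 11.279093742370605)
209 [ 0.64913836 -0.41425688  0.074     ]
```

```bash
cat >> h.py <<'E'
H=np.array([.557,-.2585,.042]);YAW=1.762
EX=np.array([np.cos(YAW),np.sin(YAW),0]);EY=np.array([-np.sin(YAW),np.cos(YAW),0]);EZ=np.array([0,0,1.])
def S(x,y,z): return H*[1,1,0]+(EX*x+EY*y+EZ*z)/1000
def instage(p): q=np.array(p)-H*[1,1,0]; return (np.array([q@EX,q@EY,q[2]])*1000).round(1)
E
python3 - <<'E'
from h import *
go(S(-19.3,4,95),tool(YAW,40))
E
```

```text
shift cm [12.98 -0.19  2.02] turn deg [ -0.53 -13.09  -2.95] | norm 13.1 13.4
```

```bash
python3 -m handwheel '[[[2,0,0.5],[-0.5,-6,-1.5],0],[[5,-0.1,1],[-0.5,-13.1,-3],0],[[8,-0.1,1.5],[-0.5,-13.1,-3],0],[[11,-0.2,2],[-0.5,-13.1,-3],0],[[13,-0.2,2],[-0.5,-13.1,-3],0],[[13,-0.2,2],[-0.5,-13.1,-3],0],[[13,-0.2,2],[-0.5,-13.1,-3],0]]' 20; python3 - <<'E'
from h import *
st();print(instage(cur()[0]));snap('wrist','w2');snap('scene','s2'); go(S(-19.3,4,57),tool(YAW,40))
E
```

```text
time_s: 2.15
ee_pos: [0.557, -0.2794, 0.0964]
tcp_rot: [-0.327, 0.268, 0.698, 0.577]
wrist_force: [0.2, -0.9, 0.4]
finger_gap: 0.0355
t 2.15 p [ 0.557  -0.2794  0.0964] F [ 0.2 -0.9  0.4] gap 0.0355 q [ 0.58  0.88  0.1   1.3  -0.51  1.55 -2.11]
[[-0.119 -0.982 -0.147]
 [ 0.631 -0.19   0.752]
 [-0.767 -0.003  0.642]]
[-20.5   3.9  96.4]
shift cm [ 3.21  0.06 -2.41] turn deg [ 0.1  -0.15  0.23] | norm 4.0 0.3
```

View pics/w2.png

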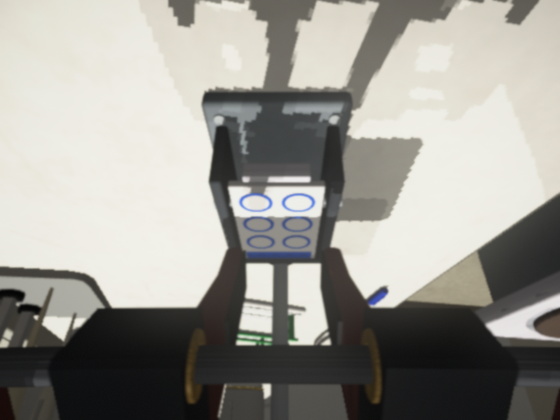

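View pics/s2.png

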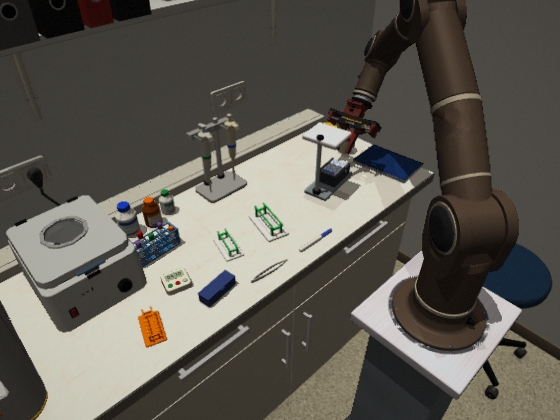

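The wrist view shows the plate in the stage, with the free end at about row 185 and the fingers still closing. The scene view shows the gripper clear of the lamp.

```bash
python3 -m handwheel '[[[0,0,0],[0,0,0],0],[[0,0,0],[0,0,0],0],[[0,0,0],[0,0,0],0],[[0,0,0],[0,0,0],0],[[1,0,-0.7],[0,0,0],0],[[2,0,-1.4],[0,0,0],0],[[2.7,0.05,-2.1],[0,0,0],0],[[2.7,0.05,-2.1],[0,0,0],0],[[2.7,0.05,-2.1],[0,0,0],0]]' 20; python3 - <<'E'
from h import *
st();print(instage(cur()[0]))
E
```

```text
time_s: 3.15
ee_pos: [0.556, -0.2776, 0.061]
tcp_rot: [-0.326, 0.269, 0.699, 0.577]
wrist_force: [-0.3, 0.6, 0.3]
finger_gap: 0.0001
t 3.15 p [ 0.556  -0.2776  0.061 ] F [-0.3  0.6  0.3] gap 0.0001 q [ 0.58  0.91  0.1   1.32 -0.51  1.5  -2.09]
[[-0.121 -0.982 -0.146]
 [ 0.632 -0.189  0.752]
 [-0.766 -0.001  0.643]]
[-18.5   4.6  61. ]
```

```bash
python3 -m handwheel '[[[0.15,0,-0.13],[0,0,0],0],[[0.3,0,-0.26],[0,0,0],0],[[0.45,0,-0.39],[0,0,0],0],[[0.6,0,-0.52],[0,0,0],0],[[0.75,0,-0.65],[0,0,0],0],[[0.92,0,-0.77],[0,0,0],0]]'; python3 - <<'E'
from h import *
st();print(instage(cur()[0]))
E
```

```text
time_s: 3.75
ee_pos: [0.5567, -0.2789, 0.0496]
tcp_rot: [-0.328, 0.269, 0.698, 0.577]
wrist_force: [1.8, -6.7, 3.9]
finger_gap: 0.0002
t 3.75 p [ 0.5567 -0.2789  0.0496] F [ 1.8 -6.7  3.9] gap 0.0002 q [ 0.58  0.93  0.1   1.32 -0.52  1.49 -2.09]
[[-0.118 -0.982 -0.146]
 [ 0.629 -0.188  0.754]
 [-0.768 -0.003  0.64 ]]
[-20.    4.2  49.6]
```

```bash
python3 - <<'E'
from h import *
im,d,ci=snap('wrist','w3')
cv2.imwrite('pics/w3z.png',cv2.resize(im[60:280,180:380],None,fx=2.7,fy=2.7,interpolation=cv2.INTER_CUBIC))
E
```

```text
(no output)
```

View pics/w3z.png

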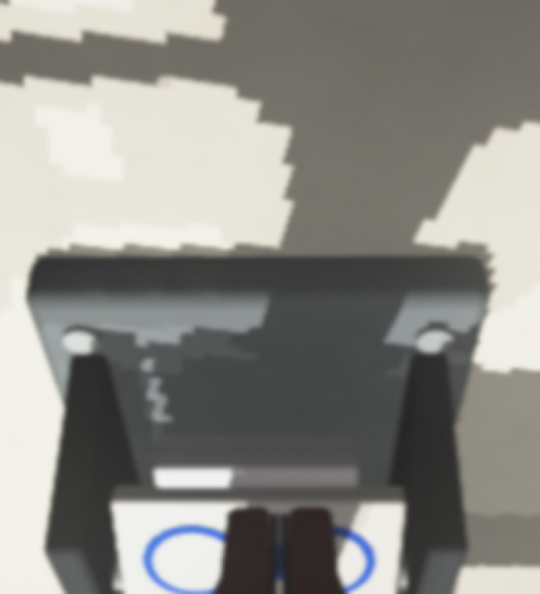

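The fingertips rest on the plate's free end between the first two rings, and the plate is tilting. I'll keep pressing.

```bash
python3 -m handwheel '[[[0.15,0,-0.13],[0,0,0],0],[[0.3,0,-0.26],[0,0,0],0],[[0.45,0,-0.39],[0,0,0],0],[[0.6,0,-0.52],[0,0,0],0],[[0.7,0,-0.58],[0,0,0],0],[[0.77,0,-0.64],[0,0,0],0]]'; python3 - <<'E'
from h import *
st();print(instage(cur()[0]))
E
```

```text
time_s: 4.4
ee_pos: [0.5565, -0.2778, 0.0395]
tcp_rot: [-0.327, 0.269, 0.698, 0.577]
wrist_force: [1.7, -6.0, 8.0]
finger_gap: 0.0003
t 4.4 p [ 0.5565 -0.2778  0.0395] F [ 1.7 -6.   8. ] gap 0.0003 q [ 0.58  0.94  0.1   1.32 -0.52  1.47 -2.08]
[[-0.119 -0.982 -0.146]
 [ 0.631 -0.189  0.752]
 [-0.767 -0.002  0.642]]
[-18.8   4.1  39.5]
```

```bash
python3 -m handwheel '[[[0.1,0,0],[0,0,0],0],[[0.2,0,0],[0,0,0],0],[[0.2,0,0],[0,0,0],0]]'; python3 - <<'E'
from h import *
st();print(instage(cur()[0]))
E
```

```text
time_s: 4.7
ee_pos: [0.5565, -0.2777, 0.0394]
tcp_rot: [-0.328, 0.269, 0.698, 0.578]
wrist_force: [0.5, -8.1, 11.7]
finger_gap: 0.0005
t 4.7 p [ 0.5565 -0.2777  0.0394] F [ 0.5 -8.1 11.7] gap 0.0005 q [ 0.58  0.94  0.1   1.32 -0.52  1.47 -2.08]
[[-0.118 -0.982 -0.147]
 [ 0.63  -0.188  0.753]
 [-0.768 -0.004  0.641]]
[-18.8   4.2  39.4]
```

```bash
python3 -m handwheel '[[[0.2,0,0],[0,0,0],0],[[0.3,0,0],[0,0,0],0],[[0.3,0,0],[0,0,0],0]]'; python3 - <<'E'
from h import *
st();print(instage(cur()[0]))
E
python3 -m handwheel '[[[-2,0,0],[0,0,0],0],[[-5,0,0],[0,0,0],0.3],[[-9,0,0],[0,0,0],1],[[-11,0,0],[0,0,0],1],[[-11,0,0],[0,0,0],1],[[-11,0,0],[0,0,0],1],[[-11,0,0],[0,0,0],1]]'; python3 - <<'E'
from h import *
st();print(instage(cur()[0]));snap('wrist','w4');snap('top','t4');snap('scene','s4')
E
```

```text
time_s: 5.0
ee_pos: [0.5565, -0.2777, 0.0392]
tcp_rot: [-0.329, 0.269, 0.697, 0.578]
wrist_force: [-0.3, -13.8, 21.7]
finger_gap: 0.0004
t 5.0 p [ 0.5565 -0.2777  0.0392] F [ -0.3 -13.8  21.7] gap 0.0004 q [ 0.58  0.94  0.1   1.32 -0.52  1.47 -2.08]
[[-0.116 -0.982 -0.147]
 [ 0.629 -0.187  0.755]
 [-0.769 -0.005  0.639]]
[-18.7   4.1  39.2]
time_s: 5.7
ee_pos: [0.5685, -0.3417, 0.1184]
tcp_rot: [-0.325, 0.268, 0.7, 0.577]
wrist_force: [-0.5, -0.3, 0.3]
finger_gap: 0.0447
t 5.7 p [ 0.5685 -0.3417  0.1184] F [-0.5 -0.3  0.3] gap 0.0447 q [ 0.63  0.94  0.12  1.11 -0.5   1.69 -2.12]
[[-0.122 -0.982 -0.146]
 [ 0.633 -0.19   0.75 ]
 [-0.764 -0.001  0.645]]
[-83.9   4.6 118.4]
```

View pics/w4.png

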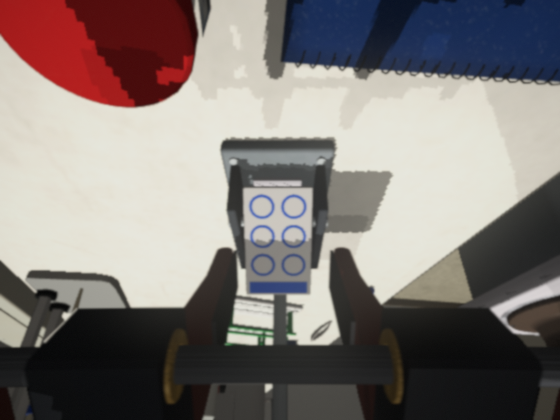

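The plate is tipped: it now faces the camera at cols 243–312, rows 187–295, with the band at row ~287. Next I'll measure its plane.

```bash
python3 - <<'E'
from h import *
im,d,ci=load('w4'); P=pts(ci,d)
m=np.zeros(d.shape,bool); m[192:282,250:306]=1; Q=P[m]
c=np.median(Q,0); _,_,V=np.linalg.svd(Q-Q.mean(0)); n=V[2]*np.sign(V[2][2]); print('normal stage',n@EX,n@EY,n@EZ,'tilt',np.degrees(np.arccos(n[2])),'c',instage(c),'rms',np.std((Q-Q.mean(0))@n))
c=Q.mean(0)
cv2.imwrite('pics/w4z.png',cv2.resize(im[175:305,220:340],None,fx=4.5,fy=4.5,interpolation=cv2.INTER_CUBIC))
# expected plate corners projected
K=np.array([[ci['fx'],0,ci['cx']],[0,ci['fy'],ci['cy']],[0,0,1]],float)
X=np.array([S(.765*x-.644*11,y,42+.644*x+.765*11) for x,y in((-30,-26),(-30,26),(60,26),(60,-26))])
uv=cv2.projectPoints(X,cv2.Rodrigues(ci['R'])[0],ci['t'],K,np.array([float(ci['k1']),0,0,0,0]))[0][:,0]; print(uv.round(1),((uv-[220,175])*4.5).round())
E
```

```text
normal stage -0.02215847093707021 -0.9993541808274645 0.028288220665111757 tilt 88.37898810163308 c [ 0.7 -0.3 54.9] rms 0.012407172573981447
[[242.1 188.1]
 [313.  188.1]
 [310.3 296.5]
 [245.7 296.4]] [[100.  59.]
 [419.  59.]
 [406. 547.]
 [115. 546.]]
```

View pics/w4z.png

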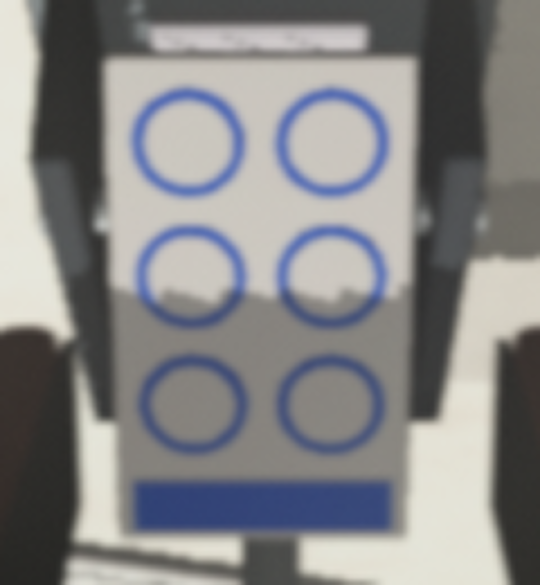

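```bash
python3 - <<'E'
from h import *
go(S(42.2-.644*80,0.3,66.4+.765*80),tool(YAW,40.1))
go(S(42.2,0.3,66.4),tool(YAW,40.1))
E
```

```text
shift cm [ 4.2  -0.42  6.32] turn deg [ 0.05 -0.01  0.05] | norm 7.6 0.1
shift cm [12.2  -0.41  6.32] turn deg [ 0.05 -0.01  0.05] | norm 13.7 0.1
```

```bash
python3 -m handwheel '[[[1,-0.1,2],[0,0,0],1],[[2,-0.3,4],[0,0,0],1],[[3,-0.4,6.3],[0,0,0],1],[[4.2,-0.4,6.3],[0,0,0],1],[[5,-0.4,6.3],[0,0,0],1],[[5.5,-0.4,6.3],[0,0,0],1],[[5.5,-0.4,6.3],[0,0,0],1]]'; python3 - <<'E'
from h import *
st();print(instage(cur()[0])); im,d,ci=snap('wrist','w5');snap('top','t5');
go(S(42.2,0.3,66.4),tool(YAW,40.1))
E
```

```text
time_s: 6.55
ee_pos: [0.5564, -0.2611, 0.1168]
tcp_rot: [-0.326, 0.269, 0.699, 0.577]
wrist_force: [0.3, 0.3, -0.1]
finger_gap: 0.0881
t 6.55 p [ 0.5564 -0.2611  0.1168] F [ 0.3  0.3 -0.1] gap 0.0881 q [ 0.56  0.84  0.1   1.33 -0.52  1.55 -2.14]
[[-0.121 -0.982 -0.145]
 [ 0.632 -0.189  0.752]
 [-0.766 -0.     0.643]]
[ -2.4   1.1 116.8]
shift cm [ 6.84 -0.04  0.18] turn deg [-0.03 -0.13  0.13] | norm 6.8 0.2
```

View pics/w5.png

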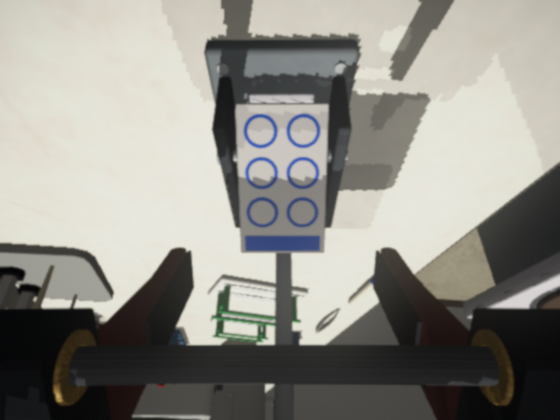

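The plate end is centred between the fingers at col ~283. Moving in.

```bash
python3 -m handwheel '[[[2,0,0.05],[0,0,0],1],[[4,0,0.1],[0,0,0],1],[[5.5,0,0.15],[0,0,0],1],[[6.4,0,0.15],[0,0,0],1],[[6.8,0,0.15],[0,0,0],1],[[6.8,0,0.15],[0,0,0],1],[[6.8,0,0.15],[0,0,0],1]]'; python3 - <<'E'
from h import *
st();print(instage(cur()[0])); im,d,ci=snap('wrist','w6')
go(S(42.2,0.3,66.4),tool(YAW,40.1))
E
```

```text
time_s: 7.35
ee_pos: [0.549, -0.2177, 0.0676]
tcp_rot: [-0.327, 0.269, 0.698, 0.577]
wrist_force: [1.0, -0.1, 0.2]
finger_gap: 0.0879
t 7.35 p [ 0.549  -0.2177  0.0676] F [ 1.  -0.1  0.2] gap 0.0879 q [ 0.53  0.84  0.08  1.45 -0.54  1.42 -2.11]
[[-0.119 -0.982 -0.147]
 [ 0.63  -0.189  0.753]
 [-0.767 -0.003  0.642]]
[41.6  0.1 67.6]
shift cm [ 0.14  0.02 -0.03] turn deg [ 0.05 -0.2   0.18] | norm 0.1 0.3
```

View pics/w6.png

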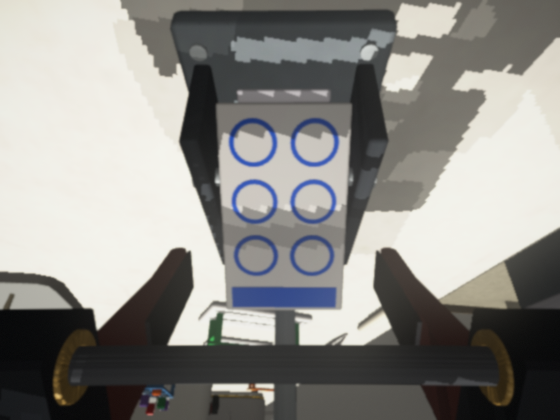

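```bash
python3 -m handwheel '[[[0.1,0,0],[0,0,0],0.7],[[0.1,0,0],[0,0,0],0.6],[[0.1,0,0],[0,0,0],0.5],[[0.1,0,0],[0,0,0],0.3],[[0.1,0,0],[0,0,0],0.3],[[0.1,0,0],[0,0,0],0.3],[[0.1,0,0],[0,0,0],0.3],[[0.1,0,0],[0,0,0],0.3]]' 25; python3 - <<'E'
from h import *
st();print(instage(cur()[0])); im,d,ci=snap('wrist','w7')
E
```

```text
time_s: 8.2
ee_pos: [0.5486, -0.2163, 0.0665]
tcp_rot: [-0.327, 0.268, 0.698, 0.577]
wrist_force: [0.2, 0.1, -0.9]
finger_gap: 0.0516
t 8.2 p [ 0.5486 -0.2163  0.0665] F [ 0.2  0.1 -0.9] gap 0.0516 q [ 0.53  0.84  0.08  1.45 -0.54  1.42 -2.11]
[[-0.12  -0.982 -0.146]
 [ 0.631 -0.189  0.752]
 [-0.766 -0.002  0.642]]
[43.   0.2 66.5]
```

View pics/w7.png

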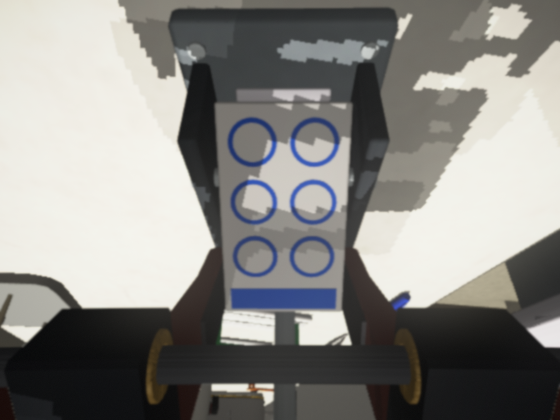

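```bash
python3 -m handwheel '[[[-0.3,0,0],[0,0,0],0.3],[[-0.8,0,0],[0,0,0],0.3],[[-1.8,0,0],[0,0,0],0.3],[[-3.5,0,0],[0,0,0],0.3],[[-5.5,0,0],[0,0,0],0.3],[[-8,0,0],[0,0,0],0.3],[[-10.5,0,0],[0,0,0],0.3],[[-12.5,0,0],[0,0,0],0.3],[[-13,0,0],[0,0,0],0.3],[[-13,0,0],[0,0,0],0.3]]'; python3 - <<'E'
from h import *
st();print(instage(cur()[0])); im,d,ci=snap('wrist','w8'); snap('top','t8')
im,d,ci=load('t8'); cv2.imwrite('pics/t8z.png',cv2.resize(im[100:320,180:480],None,fx=2.6,fy=2.6))
E
```

```text
time_s: 9.25
ee_pos: [0.5642, -0.2992, 0.1665]
tcp_rot: [-0.327, 0.269, 0.698, 0.578]
wrist_force: [-0.9, -0.1, -0.7]
finger_gap: 0.0517
t 9.25 p [ 0.5642 -0.2992  0.1665] F [-0.9 -0.1 -0.7] gap 0.0517 q [ 0.59  0.84  0.11  1.2  -0.51  1.68 -2.16]
[[-0.119 -0.982 -0.146]
 [ 0.63  -0.188  0.753]
 [-0.767 -0.003  0.641]]
[-41.3   0.7 166.5]
```

View pics/w8.png

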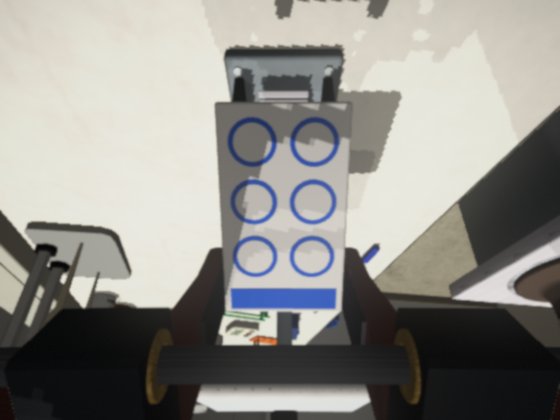

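View pics/t8z.png

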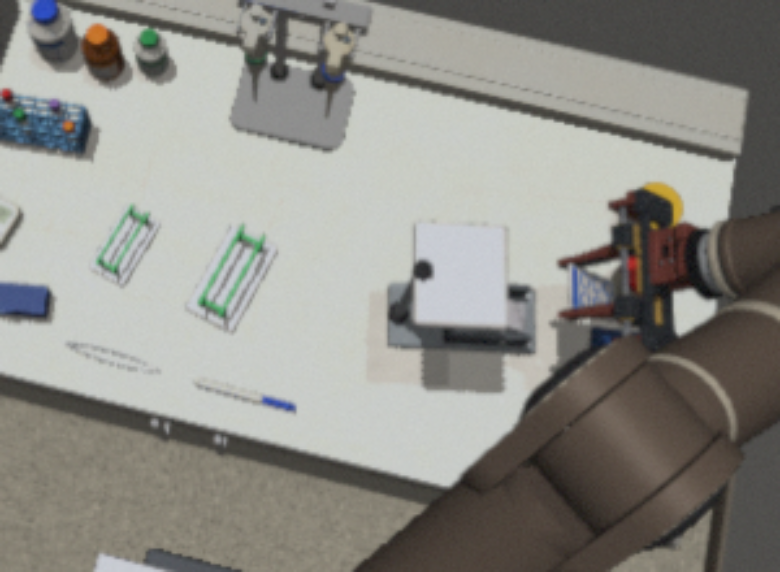

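```bash
python3 - <<'E'
from h import *
im,d,ci=load('w8'); p,R,s=cur()
# tool-frame plane x=-.020 (top face)
c=np.array([(216,103),(351,102),(343,311),(224,311)],float)
Rc=ci['R'];cc=R.inv().apply(-Rc.T@ci['t']-p); r=R.inv().apply(ray(ci,c[:,0],c[:,1])@Rc)
X=cc+r*((-.020-cc[0])/r[:,0])[:,None]; print((X*1000).round(1)); print(X.mean(0)*1000)
go(np.array([.50,-.30,.33]),tool(YAW,0))
p1=np.array([.5256,.0886,0]);y=2.897;e=np.array([np.cos(y),np.sin(y),0]);print('place TCP',p1+.0337*e)
go(p1+.0337*e+[0,0,.33],tool(y,0))
E
```

```text
[[-20.  -25.3 -79.1]
 [-20.   24.9 -79.4]
 [-20.   26.2   9.7]
 [-20.  -26.6   9.8]]
[-20.          -0.20538037 -34.76302421]
shift cm [-11.98   6.29  11.34] turn deg [ 0.   40.03  0.1 ] | norm 17.7 40.0
place TCP [0.49290305 0.09676083 0.        ]
shift cm [13.17 -0.53 41.27] turn deg [-62.24  35.52  22.77] | norm 43.3 75.2
```

```bash
python3 -m handwheel '[[[-3,0,2.5],[0,0,0],0.3],[[-6,0,5],[0,5,0],0.3],[[-9,0,7.5],[0,12,0],0.3],[[-12.5,0,10.5],[0,20,0],0.3],[[-12.5,0,10.5],[0,28,0],0.3],[[-12.5,0,10.5],[0,36,0],0.3],[[-12.5,0,10.5],[0,40,0],0.3],[[-12.5,0,10.5],[0,40,0],0.3]]'; python3 - <<'E'
from h import *
st()
p1=np.array([.5256,.0886,0]);y=2.897;e=np.array([np.cos(y),np.sin(y),0])
go(p1+.0343*e+[0,0,.28],tool(y,0))
E
```

```text
time_s: 10.15
ee_pos: [0.5643, -0.2939, 0.3297]
tcp_rot: [0.547, -0.448, -0.546, -0.449]
wrist_force: [0.3, 0.2, -0.8]
finger_gap: 0.0516
t 10.15 p [ 0.5643 -0.2939  0.3297] F [ 0.3  0.2 -0.8] gap 0.0516 q [ 0.24  0.37  0.23  1.43 -0.09  1.36 -2.47]
[[ 0.003 -0.981 -0.195]
 [ 0.001 -0.195  0.981]
 [-1.    -0.003  0.   ]]
shift cm [ 4.98 -0.56 39.74] turn deg [-64.73  -0.11   0.17] | norm 40.1 64.7
```

```bash
python3 -m handwheel '[[[0,0,3],[-4,0,0],0.3],[[0,0,8],[-10,0,0],0.3],[[0,0,12],[-17,0,0],0.3],[[0,0,17],[-25,0,0],0.3],[[0,-0.5,22],[-33,0,0],0.3],[[0,-0.5,27],[-41,0,0],0.3],[[0,-0.5,32],[-49,0,0],0.3],[[1,-0.6,36],[-57,0,0],0.3],[[2,-0.6,39.7],[-64.7,0,0],0.3],[[3,-0.6,39.7],[-64.7,0,0],0.3]]'; python3 - <<'E'
from h import *
st()
snap('wrist','w9');snap('top','t9');snap('scene','s9')
E
```

```text
time_s: 11.15
ee_pos: [0.493, 0.098, 0.2979]
tcp_rot: [-0.701, 0.084, 0.703, 0.086]
wrist_force: [0.1, 0.1, -0.3]
finger_gap: 0.0515
t 11.15 p [0.493  0.098  0.2979] F [ 0.1  0.1 -0.3] gap 0.0515 q [-0.15  0.15 -0.16  1.77  0.02  1.22 -2.13]
[[-0.002 -0.238 -0.971]
 [ 0.003 -0.971  0.238]
 [-1.    -0.003  0.002]]
```

View pics/w9.png

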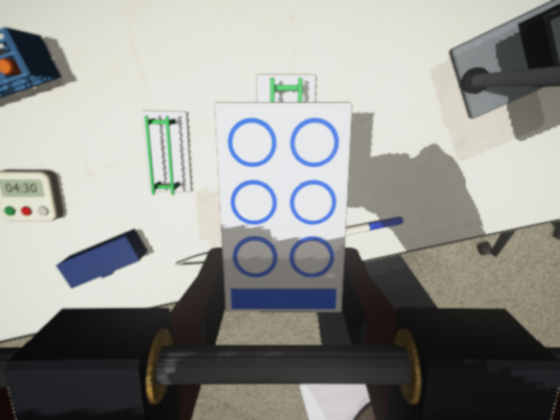

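View pics/s9.png

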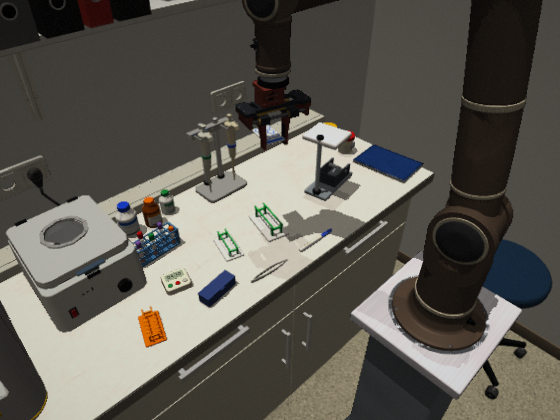

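```bash
python3 -m handwheel '[[[0,-4,0],[0,0,0],0.3],[[0,-8,0],[0,0,0],0.3],[[0,-10,0],[0,0,0],0.3],[[0,-10,0],[0,0,0],0.3],[[0,-10,0],[0,0,0],0.3]]'; python3 - <<'E'
from h import *
st()
im,d,ci=snap('wrist','w10')
hsv=cv2.cvtColor(im,cv2.COLOR_BGR2HSV); g=cv2.inRange(hsv,(45,80,60),(85,255,255)); g[:,:345]=0
cv2.imwrite('pics/w10z.png',cv2.resize(im[50:230,340:520],None,fx=3.3,fy=3.3,interpolation=cv2.INTER_CUBIC))
v,u=np.nonzero(g); X=onplane(ci,u,v,.044); print(cv2.minAreaRect((X[:,:2]*1000).astype(np.float32)))
E
```

```text
time_s: 11.8
ee_pos: [0.5201, 0.1878, 0.2989]
tcp_rot: [0.702, -0.09, -0.701, -0.089]
wrist_force: [0.2, -0.3, -0.4]
finger_gap: 0.0518
t 11.8 p [0.5201 0.1878 0.2989] F [ 0.2 -0.3 -0.4] gap 0.0518 q [-0.27  0.24 -0.2   1.66  0.05  1.25 -2.31]
[[ 0.001 -0.251 -0.968]
 [-0.001 -0.968  0.251]
 [-1.     0.001 -0.001]]
((528.311767578125, 89.14557647705078), (35.24492645263672, 116.85993957519531), 76.56306457519531)
```

View pics/w10z.png

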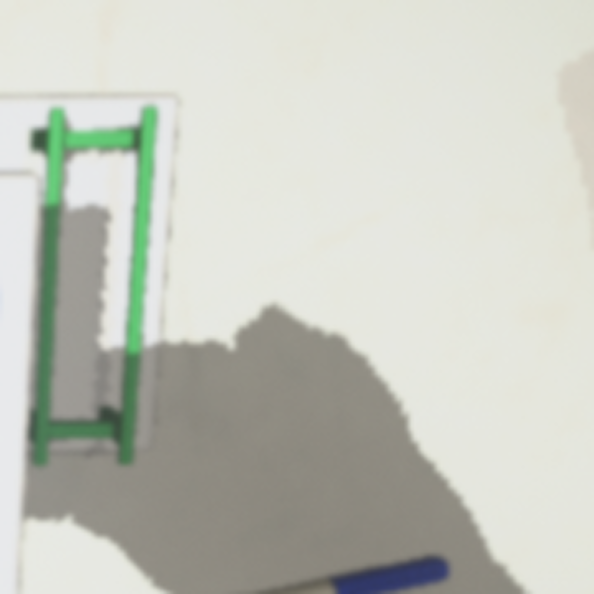

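View pics/w10.png

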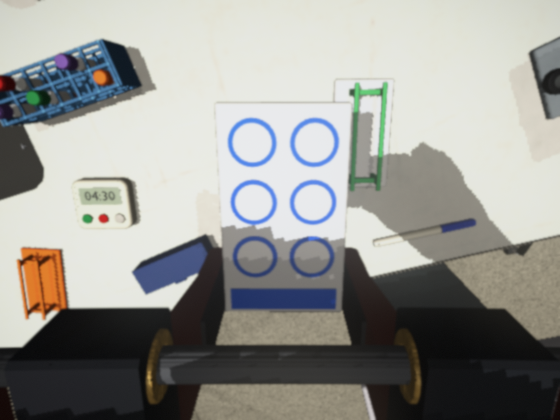

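```bash
cat >> h.py <<'E'
RC=np.array([.5277,.0890,0]);RY=2.906;RE=np.array([np.cos(RY),np.sin(RY),0])
E
python3 - <<'E'
from h import *
go(RC+.0344*RE+[0,0,.09],tool(RY,0))
E
```

```text
shift cm [20.91  9.37  0.26] turn deg [-1.1  -0.11 -0.04] | norm 22.9 1.1
```

```bash
python3 -m handwheel '[[[0,4,0.1],[-1,0,0],0.3],[[1,8,0.2],[-1,0,0],0.3],[[4,9.4,0.25],[-1.1,0,0],0.3],[[8,9.4,0.25],[-1.1,0,0],0.3],[[12,9.4,0.25],[-1.1,0,0],0.3],[[16,9.4,0.25],[-1.1,0,0],0.3],[[18.5,9.4,0.25],[-1.1,0,0],0.3],[[20.3,9.4,0.25],[-1.1,0,0],0.3],[[20.9,9.4,0.25],[-1.1,0,0],0.3],[[20.9,9.4,0.25],[-1.1,0,0],0.3]]'; python3 - <<'E'
from h import *
st(); go(RC+.0344*RE+[0,0,.031],tool(RY,0))
im,d,ci=snap('wrist','w11'); snap('scene','s11');im,d,ci=load('s11'); cv2.imwrite('pics/s11z.png',cv2.resize(im[140:290,190:350],None,fx=4,fy=4,interpolation=cv2.INTER_CUBIC))
E
```

```text
time_s: 12.85
ee_pos: [0.494, 0.0977, 0.0899]
tcp_rot: [0.703, -0.083, -0.702, -0.082]
wrist_force: [1.0, -0.0, -1.2]
finger_gap: 0.0514
t 12.85 p [0.494  0.0977 0.0899] F [ 1.  -0.  -1.2] gap 0.0514 q [-0.17  0.38 -0.16  2.02  0.09  0.75 -2.18]
[[ 0.001 -0.232 -0.973]
 [-0.001 -0.973  0.232]
 [-1.     0.001 -0.001]]
shift cm [ 5.89  0.05 -0.03] turn deg [ 0.08 -0.09 -0.03] | norm 5.9 0.1
```

View pics/w11.png

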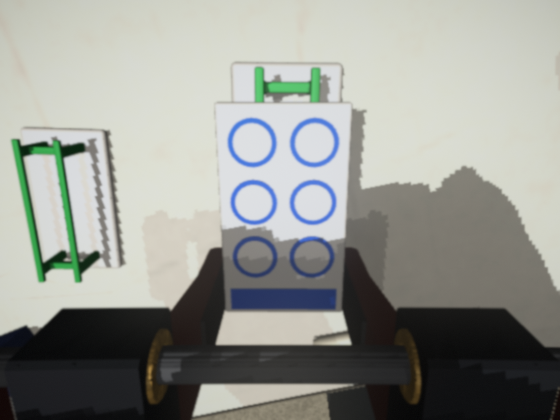

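View pics/s11z.png

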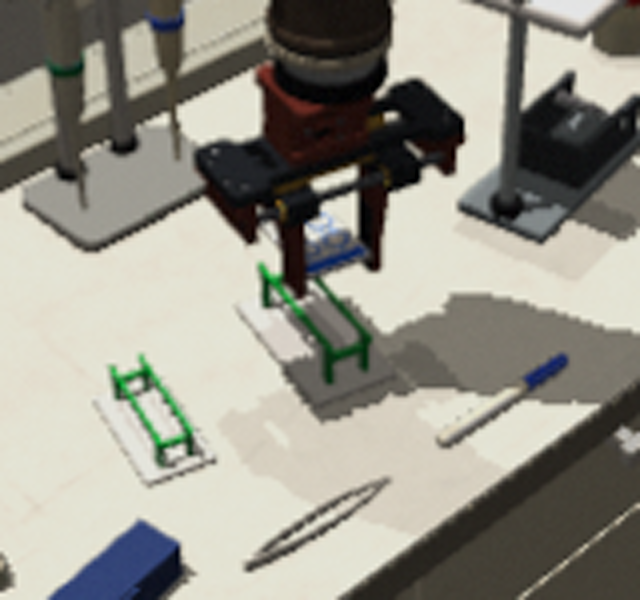

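```bash
python3 - <<'E'
from h import *
im,d,ci=load('w11'); hsv=cv2.cvtColor(im,cv2.COLOR_BGR2HSV); g=cv2.inRange(hsv,(45,80,60),(85,255,255)); g[:,:200]=0;g[110:]=0
v,u=np.nonzero(g); print(u.min(),u.max(),v.min())
p,R,s=cur()
for row in (72,78,97,100):
    uu=np.nonzero(g[row])[0]; X=onplane(ci,[uu.min(),uu.max()],[row,row],.044); m=X.mean(0)
    print(row,uu.min(),uu.max(),X.round(4)[:,:2].tolist(),'rest-frame',((m-RC)@RE).round(4),((m-RC)@[-RE[1],RE[0],0]).round(4),'tool',R.inv().apply(m-p).round(4), np.linalg.norm(X[0]-X[1]).round(4))
c=np.array([(216,103),(351,102),(343,311),(224,311)],float)
E
```

```text
255 319 67
72 255 319 [[0.5869, 0.0907], [0.5791, 0.0581]] rest-frame -0.0572 0.0013 tool [ 0.0475  0.0032 -0.0911] 0.0336
78 255 319 [[0.5841, 0.0915], [0.5762, 0.0587]] rest-frame -0.0543 0.0013 tool [ 0.0475  0.0032 -0.0882] 0.0337
97 256 318 [[0.5747, 0.0934], [0.567, 0.0611]] rest-frame -0.0447 0.0014 tool [ 0.0474  0.0032 -0.0786] 0.0332
100 256 318 [[0.5732, 0.0938], [0.5655, 0.0614]] rest-frame -0.0432 0.0014 tool [ 0.0474  0.0032 -0.0771] 0.0333
```

```bash
python3 -m handwheel '[[[1.5,0.1,0],[0,0,0],0.3],[[3,0.2,0],[0,0,0],0.3],[[4,0.2,0],[0,0,0],0.3],[[4.6,0.2,0],[0,0,0],0.3],[[4.9,0.2,0],[0,0,0],0.3],[[4.9,0.2,0],[0,0,0],0.3],[[4.9,0.2,0],[0,0,0],0.3]]'; python3 - <<'E'
from h import *
st(); go(RC+.0344*RE+[0,0,.031],tool(RY,0))
im,d,ci=snap('wrist','w12'); print(cur()[0])
hsv=cv2.cvtColor(im,cv2.COLOR_BGR2HSV); g=cv2.inRange(hsv,(45,80,60),(85,255,255)); g[:,:200]=0;g[110:]=0
p,R,s=cur()
v,u=np.nonzero(g); print('top row',v.min())
for row in range(v.min(),102,6):
    uu=np.nonzero(g[row])[0]; X=onplane(ci,[uu.min(),uu.max()],[row,row],.044); m=X.mean(0)
    print(row,uu.min(),uu.max(),'tool',(1e3*R.inv().apply(m-p)).round(1))
E
```

```text
time_s: 13.65
ee_pos: [0.4942, 0.0973, 0.0416]
tcp_rot: [0.703, -0.082, -0.701, -0.082]
wrist_force: [0.4, -0.2, -0.7]
finger_gap: 0.0517
t 13.65 p [0.4942 0.0973 0.0416] F [ 0.4 -0.2 -0.7] gap 0.0517 q [-0.17  0.45 -0.15  2.05  0.11  0.64 -2.19]
[[ 0.003 -0.23  -0.973]
 [-0.    -0.973  0.23 ]
 [-1.    -0.001 -0.003]]
shift cm [ 1.06  0.02 -0.01] turn deg [ 0.21 -0.17  0.04] | norm 1.1 0.3
[0.49422873 0.09727028 0.04158463]
top row 61
61 247 328 tool [ -2.1   1.7 -93.7]
67 246 330 tool [ -2.1   1.9 -91.5]
73 246 330 tool [ -2.1   1.9 -89.3]
79 246 330 tool [ -2.2   1.9 -87. ]
85 247 330 tool [ -2.2   2.1 -84.7]
91 247 329 tool [ -2.2   1.9 -82.4]
97 247 329 tool [ -2.2   1.9 -80.1]
```

View pics/w12.png

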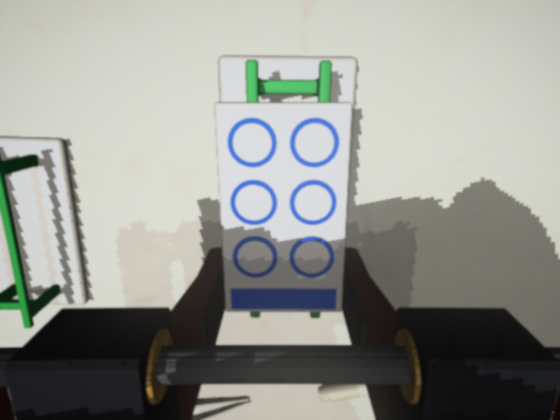

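```bash
python3 -m handwheel '[[[0,0.08,0],[0.2,0,0],0.3],[[0.2,0.15,0.05],[0.4,0,0],0.3],[[0.5,0.15,0.05],[0.4,0,0],0.3],[[0.7,0.15,0.05],[0.4,0,0],0.3],[[0.9,0.15,0.05],[0.4,0,0],0.3],[[1,0.15,0.05],[0.4,0,0],0.3],[[1,0.15,0.05],[0.4,0,0],0.3]]'; python3 - <<'E'
from h import *
st()
im,d,ci=snap('wrist','w13')
hsv=cv2.cvtColor(im,cv2.COLOR_BGR2HSV); g=cv2.inRange(hsv,(45,80,60),(85,255,255)); g[:,:200]=0;g[:,360:]=0
p,R,s=cur()
for row in [66,80,95,*range(311,322,2)]:
    uu=np.nonzero(g[row])[0]
    if len(uu)==0: continue
    X=onplane(ci,[uu.min(),uu.max()],[row,row],.044); m=X.mean(0)
    print(row,uu.min(),uu.max(),'tool',(1e3*R.inv().apply(m-p)).round(1))
cv2.imwrite('pics/w13z.png',cv2.resize(im[40:330,190:380],None,fx=2,fy=2))
E
```

```text
time_s: 14.4
ee_pos: [0.4929, 0.0958, 0.0309]
tcp_rot: [0.703, -0.084, -0.701, -0.084]
wrist_force: [-0.3, 0.2, -1.5]
finger_gap: 0.0518
t 14.4 p [0.4929 0.0958 0.0309] F [-0.3  0.2 -1.5] gap 0.0518 q [-0.18  0.47 -0.14  2.06  0.11  0.62 -2.2 ]
[[ 0.002 -0.237 -0.972]
 [-0.    -0.972  0.237]
 [-1.    -0.    -0.002]]
66 237 327 tool [-12.8  -0.5 -91.2]
80 238 327 tool [-12.8  -0.3 -86.3]
95 238 327 tool [-12.8  -0.3 -80.9]
313 246 317 tool [-13.   -0.8  14.8]
315 246 318 tool [-13.   -0.6  15.8]
317 246 317 tool [-13.   -0.8  16.9]
319 246 317 tool [-13.   -0.8  17.9]
321 246 317 tool [-13.   -0.8  19. ]
```

View pics/w13z.png

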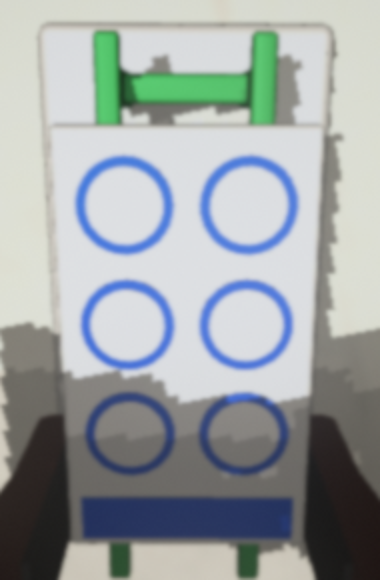

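Plate and rails are centred to about 0.5 mm. Lowering slowly.

```bash
python3 -m handwheel '[[[0.05,0,0],[0,0,0],0.3],[[0.1,0,0],[0,0,0],0.3],[[0.15,0,0],[0,0,0],0.3],[[0.15,0,0],[0,0,0],0.3]]'; python3 -m handwheel '[[[0.05,0,0],[0,0,0],0.3],[[0.1,0,0],[0,0,0],0.3],[[0.1,0,0],[0,0,0],0.3]]'
```

```text
time_s: 14.85
ee_pos: [0.4931, 0.0958, 0.0301]
tcp_rot: [0.703, -0.084, -0.701, -0.084]
wrist_force: [-1.6, -1.1, 5.7]
finger_gap: 0.0516
time_s: 15.15
ee_pos: [0.4932, 0.0958, 0.03]
tcp_rot: [0.703, -0.084, -0.701, -0.084]
wrist_force: [-5.2, -1.8, 17.1]
finger_gap: 0.0511
```

```bash
python3 -m handwheel '[[[-0.1,0,0],[0,0,0],0.3],[[-0.13,0,0],[0,0,0],0.3],[[-0.13,0,0],[0,0,0],0.3]]' 6; python3 - <<'E'
from h import *
st(); im,d,ci=snap('scene','s14'); snap('wrist','w14'); cv2.imwrite('pics/s14z.png',cv2.resize(im[150:270,210:330],None,fx=5,fy=5,interpolation=cv2.INTER_CUBIC))
E
```

```text
time_s: 15.45
ee_pos: [0.4932, 0.0958, 0.0299]
tcp_rot: [0.703, -0.084, -0.701, -0.084]
wrist_force: [-1.3, -0.5, 3.0]
finger_gap: 0.0519
t 15.45 p [0.4932 0.0958 0.0299] F [-1.3 -0.5  3. ] gap 0.0519 q [-0.18  0.47 -0.14  2.06  0.11  0.62 -2.2 ]
[[ 0.003 -0.237 -0.972]
 [-0.    -0.972  0.237]
 [-1.    -0.001 -0.003]]
```

View pics/s14z.png

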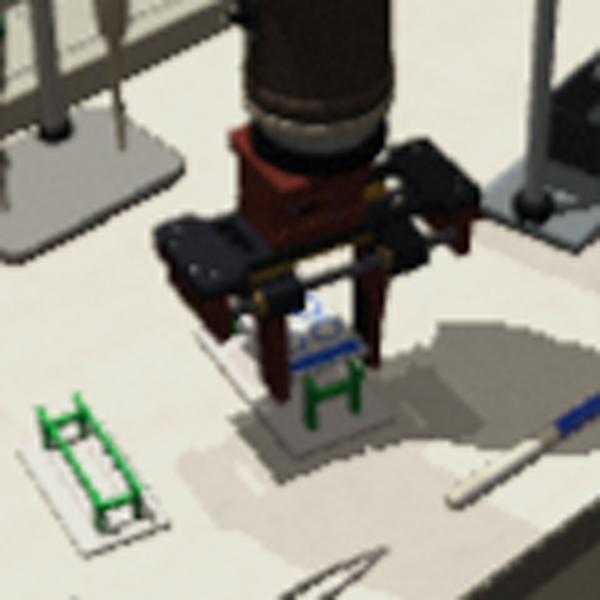

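The plate sits on the rails with a small 3 N residual load. Releasing.

```bash
python3 -m handwheel '[[[0,0,0],[0,0,0],0.62],[[0,0,0],[0,0,0],0.66],[[0,0,0],[0,0,0],0.75],[[0,0,0],[0,0,0],0.9],[[0,0,0],[0,0,0],1],[[0,0,0],[0,0,0],1],[[0,0,0],[0,0,0],1]]'; python3 - <<'E'
from h import *
st(); im,d,ci=snap('wrist','w15')
E
```

```text
time_s: 16.25
ee_pos: [0.493, 0.0958, 0.0299]
tcp_rot: [0.703, -0.084, -0.701, -0.084]
wrist_force: [-0.7, 0.3, 0.1]
finger_gap: 0.0878
t 16.25 p [0.493  0.0958 0.0299] F [-0.7  0.3  0.1] gap 0.0878 q [-0.18  0.47 -0.14  2.06  0.11  0.62 -2.2 ]
[[ 0.002 -0.237 -0.972]
 [-0.    -0.972  0.237]
 [-1.    -0.    -0.002]]
```

View pics/w15.png

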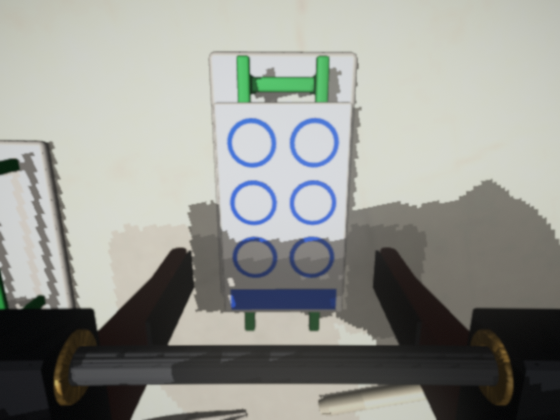

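Released. The plate is still centred on both rails, so I'm retreating straight up.

```bash
python3 -m handwheel '[[[-0.5,0,0],[0,0,0],1],[[-1.5,0,0],[0,0,0],1],[[-3,0,0],[0,0,0],1],[[-6,0,0],[0,0,0],1],[[-10,0,0],[0,0,0],1],[[-14,0,0],[0,0,0],1],[[-17,0,0],[0,0,0],1],[[-17,0,0],[0,0,0],1]]'; python3 - <<'E'
from h import *
st(); im,d,ci=snap('wrist','w16');
hsv=cv2.cvtColor(im,cv2.COLOR_BGR2HSV); g=cv2.inRange(hsv,(45,80,60),(85,255,255))
v,u=np.nonzero(g); X=onplane(ci,u,v,.044)[:,:2]; k=np.linalg.norm(X-RC[:2],axis=1)<.09
print('rails',cv2.minAreaRect((X[k]*1000).astype(np.float32)))
im,d,ci=snap('top','t16'); cv2.imwrite('pics/t16z.png',cv2.resize(im[100:320,160:460],None,fx=2.6,fy=2.6))
E
```

```text
time_s: 17.1
ee_pos: [0.495, 0.0965, 0.2052]
tcp_rot: [0.706, -0.083, -0.698, -0.085]
wrist_force: [0.9, 0.3, -1.4]
finger_gap: 0.0877
t 17.1 p [0.495  0.0965 0.2052] F [ 0.9  0.3 -1.4] gap 0.0877 q [-0.15  0.23 -0.17  1.91  0.05  1.   -2.14]
[[ 0.011 -0.237 -0.971]
 [ 0.002 -0.972  0.237]
 [-1.    -0.004 -0.01 ]]
rails ((528.1950073242188, 88.12213134765625), (33.473506927490234, 116.71416473388672), 75.67171478271484)
```

View pics/w16.png

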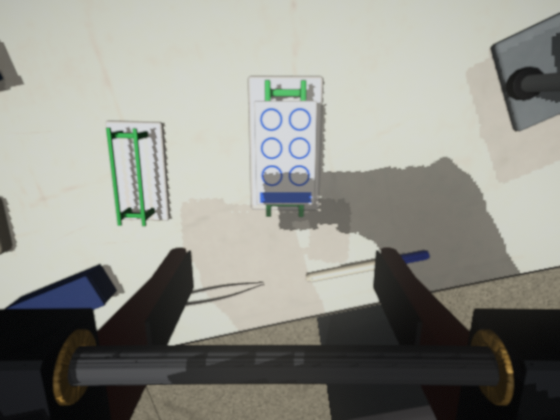

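View pics/t16z.png

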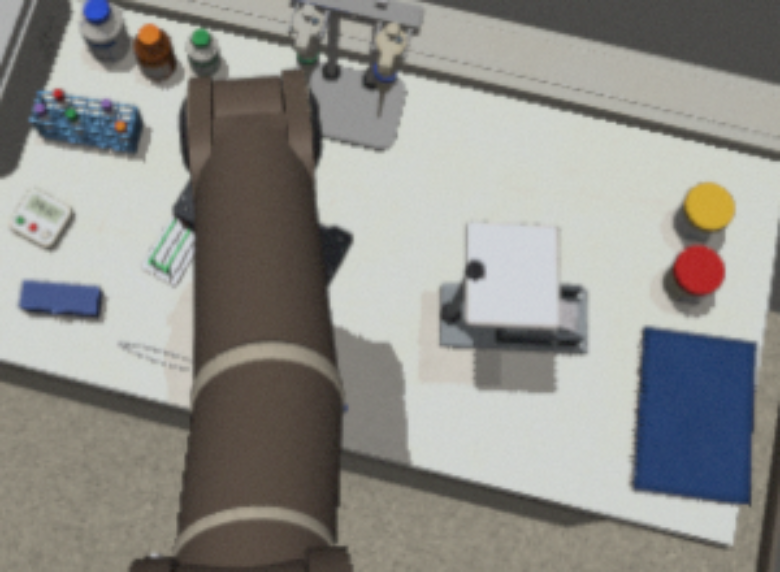

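```bash
python3 - <<'E'
from h import *
im,d,ci=load('w16'); cv2.imwrite('pics/w16z.png',cv2.resize(im[65:225,235:335],None,fx=3.7,fy=3.7,interpolation=cv2.INTER_CUBIC))
E
```

```text
(no output)
```

View pics/w16z.png

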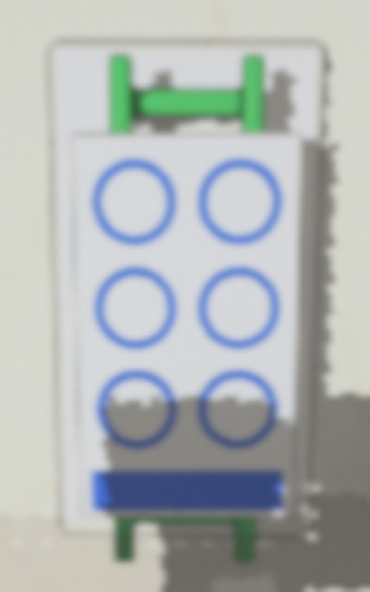

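```bash
python3 - <<'E'
from h import *
im,d,ci=load('w16')
f=lambda c,z: onplane(ci,*((np.array(c,float)/3.7+[235,65]-.4).T),z)
A=f([(72,133),(302,133),(293,516),(79,516)],.049)
B=f([(109,55),(264,55),(254,560),(114,560)],.044)
for n,X in(('plate',A),('rails',B)):
    v=X[2]+X[3]-X[0]-X[1]; print(n,X.mean(0).round(4),'yaw',np.arctan2(v[1],v[0]).round(3),np.linalg.norm(v)/2)
df=A.mean(0)-B.mean(0); print('along',df@RE,'across',df@[-RE[1],RE[0],0])
st()
robot.hand_in()
E
```

```text
plate [0.526  0.0881 0.049 ] yaw 2.901 0.0889656998168986
rails [0.5279 0.088  0.044 ] yaw 2.898 0.11837503285666597
along 0.001845633122008306 across 0.0002944368473332108
t 17.2 p [0.4929 0.0959 0.201 ] F [-0.9 -0.4 -0.5] gap 0.0882 q [-0.15  0.23 -0.17  1.91  0.05  1.   -2.14]
[[ 0.004 -0.237 -0.972]
 [ 0.    -0.972  0.237]
 [-1.    -0.001 -0.004]]
the job is handed in; nothing more can be done
```

The plate is on the green rails of the drying rest, face up and lengthwise, and I have handed the job in at 17.2 s of the 67 s allowed.

- **Tipping:** I pressed the free end with shut fingers leaned 40° until it would not move further. The force then rose to about 26 N with no further travel, so the cradle was at its stop.
- **Taking the plate:** I gripped the raised end by its edges at the same 40° slant and drew it straight back. I then levelled it, carried it over the lamp and lowered it slowly. The pressing force reached about 18 N on the rails, so I eased it to 3 N before letting go.
- **Final check:** The last wrist picture puts the plate about 1.8 mm off centre along the rails, 0.3 mm across and 0.003 rad in yaw. The gripper was open, 17 cm above the plate, and touching nothing.
- **Bystanders:** The cup, marker, forceps and slide box looked unmoved in the last pictures. I judged that by eye and did not measure it.

**Disagreements:** Different views placed the rest 2–3 mm apart. I corrected for this using the close wrist view just before lowering. One plane fit on the tipped plate's depth failed because of outliers. I used the plate's corners and the force reading instead, and the corners were within about 2 mm of prediction.

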